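# Put the toy parts back in their own sample trays

## Task

The wooden wheel, block and strip for the toys are each lying in another part's tray. First set one of them aside in the middle of the empty tray that has no sample, then move all three so that each lies flat in the middle of the tray whose fixed sample on the raised end shows its shape, the block and the strip lying lengthwise in their trays. Do not push the toy car, the tape measure or the screwdriver about.

Things in the scene. Friction and masses are not known exactly. Their poses are not given: they have to be found in the camera images.
- wheel: loose turned wooden wheel lying flat, 48 mm diameter, 14 mm thick. Origin at the centre of its underside, z up along its axle.
- block: loose sawn wooden block, 45 (x) x 100 (y) x 35 (z) mm. Origin at the centre of its underside, y along its length, z up.
- strip: loose thin square wooden strip, 9 (x) x 130 (y) x 9 (z) mm. Origin at the centre of its underside, y along its length.
- tray_wheel: fixed flat board 110 (x) x 200 (y) x 8 mm, no side walls; raised end piece (40 mm long, top 18 mm above the bench) at y +80 to +120 mm, to the robot's left. Origin on the bench under the middle of the flat part place (y -80 to +80), z up. A small wheel (32 mm diameter, 14 mm thick) is fixed on it as sample: the wheel belongs here.
- tray_block: fixed flat board 110 (x) x 200 (y) x 8 mm, no side walls; raised end piece (40 mm long, top 18 mm above the bench) at y +80 to +120 mm, to the robot's left. Origin on the bench under the middle of the flat part place (y -80 to +80), z up. A small block (70 mm across the tray, 35 mm along it, 20 mm high) is fixed on it as sample: the block belongs here.
- tray_strip: fixed flat board 110 (x) x 200 (y) x 8 mm, no side walls; raised end piece (40 mm long, top 18 mm above the bench) at y +80 to +120 mm, to the robot's left. Origin on the bench under the middle of the flat part place (y -80 to +80), z up. A short piece of square strip (70 mm across the tray, 9 x 9 mm) is fixed on it as sample: the strip belongs here.
- tray_spare: fixed flat board 110 (x) x 200 (y) x 8 mm, no side walls; raised end piece (40 mm long, top 18 mm above the bench) at y +80 to +120 mm, to the robot's left. Origin on the bench under the middle of the flat part place (y -80 to +80), z up. Its raised end is bare, without a sample: the empty tray, the free spot for setting a part aside.
- car: bystander, loose: wooden toy car, 62 (x) x 144 (y) x 61 mm high. Origin at the centre of its underside, y along its length.
- tape_measure: bystander, loose: yellow and black tape measure, 34 (x) x 82 (y) x 64 mm high. Origin at the centre of its underside.
- screwdriver: bystander, loose: screwdriver with a red handle lying on the bench, 27 (x) x 200 (y) x 26 mm high. Origin at the centre of its underside, y along its length.

How it is judged:
By the outcome, as a careful person would: the job done as asked, in the order asked, and still so for the second after the job is handed in, with the robot touching nothing.
It also fails if it takes over 102 s, if anything falls off the work surface, if the arm or the gripper's body presses on something with over 40 N, if the wrist force passes 120 N, or if a joint passes its speed limit or range.

## Robot

A 6-joint arm with a two-finger parallel gripper is mounted at the origin on a cart in front of the work surface, level with it; the furniture and walls round the work are solid. World frame = base frame: x ahead of the robot, y to its left, z up, the work surface at z = 0. Lengths are in m, angles in rad, forces in N, time in s.
With the tool pointing down it reaches from about 0.375 to 0.9 m from the base axis. Payload 3.1 kg.
Tool frame: the origin (TCP) lies at the very end of the fingers, on their centre line; the grasp point (between the pads) lies 19 mm behind it (manip.hold_point_z is the distance from the TCP to the grasp point, in m); y points along the fingers, z is the direction in which the jaws open and shut, and the axes are right-handed (so a half turn about y gives the same grasp; the last joint's range is limited). The gripper opens to 85 mm and grips with 20 to 120 N. Pads are 22 mm wide; open, the fingers measure 114 mm over their backs; the gripper's body (76 mm by 85 mm) begins 54 mm behind the grasp point. The pads swing forward as they close: fully open they stand 13 mm farther back than shut.
Start: joints at [0.998, 0.527, 1.433, -0, 1.181, -0.178], TCP at [0.24, 0.577, 0.197] pointing down, gripper open.
Joint ranges: [-3.08, 3.08], [-0.75, 2.2], [0.22, 2.44], [-1.43, 4.57], [0, 2.65], [-2.85, 2.85]. Speed limits (rad/s): [2.79, 2.79, 3.14, 3.14, 3.14, 3.14].

## Interface

Orientations are given as a unit quaternion [x, y, z, w].
In Python, from station import manip, eyes, workorder gives the robot as it stands. The module is installed in compiled form; this text tells all that it offers.
- The arm moves only by the shell command python3 -m jog 'ROWS' [OPENING] [FORCE]. ROWS is JSON, a list of rows, each a list of 2 entries, a list of its own where there are three numbers: the shift along the tool's x, y, z in cm, then the turn about the tool's y in rad. A call has 1 to 20 rows; each row is the pose to reach, as a shift and turn from the pose commanded when the call began, along the tool's axes at that moment; what a row does not reach only later rows make up. A row lasts 1/12 s, in which the tool goes at most 41.7 mm and 7.16 degrees, less where a joint would pass 70% of its speed; a pose out of reach is approached as far as the arm can. A call with a gripper value outside its range is refused whole. OPENING is the finger opening in cm, from 0 to 8.54, set as the call begins (- or left out, the last holds). The fingers move at their own pace and stop on an object; FORCE is the grip in N (left out, the last holds). Time passes only in rows, so rows that repeat a pose let the fingers close. It gives the time, the measured TCP pose, the force and the opening at its end, in the units of the state.
- manip.sense(): the state, without advancing time (a new reading comes with each control period).
- eyes.snapshot(name): name is "scene" or "top"; returns a dict with "frame" (384x512x3 uint8, red, green, blue), "vfov" (degrees; the focal length in pixels is half the picture's height over the tangent of half this angle, whatever the lens; pixels are square), "cx", "cy" (the principal point, pixels), "k1" (the pictures are not rectified: a ray, as slopes to the right and down, at radius r is drawn at 1 + k1 r^2 times it, then the intrinsics apply), "rvec" (rotation vector, rad) and "tvec" (3), from world to camera coordinates, as OpenCV has them. Camera axes: x right, y down, z forward; pixel columns grow to the right and rows downward; lengths in m; the calibration is good to about 2 mm. A picture is of the moment at which its call begins. There is no depth.
- workorder.sign_off(): hands the job in, once; it reports no verdict.
The state is a dict: "t": time; "q": joint angles; "qd": joint speeds; "tau": joint torques, N m; "tcp_pos": TCP position; "tool_rot": TCP orientation; "force": force on the tool from outside, world axes, zero at the start; "ft_torque": the same for the moment, N m; "finger_gap": opening from 0.0 (shut) to 1.0 (fully open).
Only numpy, scipy, OpenCV 4.12 (cv2) and the standard library are available. Lean on these libraries where they do the work, as an engineer would, in place of code of your own. Each camera call takes 0.05 s, during which the arm holds its last target. There are 200 camera calls.

## Working session

There is one attempt and no reset: what is moved stays moved. The work goes in short steps, Python scripts to look and compute and a shell command to move; the robot and the scene stay as the last step left them, time stands still between calls to the robot, and variables do not carry over. Pictures are saved under pics/ and viewed, about 12 in all and at most 16, crops included, and the job is handed in when it is done.

```bash
mkdir -p pics; python3 - <<'E'
from station import manip, eyes
import cv2
print(manip.sense(), manip.hold_point_z)
for n in("scene","top"):
    s=eyes.snapshot(n); print({k:v for k,v in s.items() if k!="frame"})
    cv2.imwrite(f"pics/{n}0.png",cv2.resize(s["frame"][:,:,::-1],(800,600),interpolation=cv2.INTER_CUBIC))
E
```

```text
{'t': 0.0, 'q': array([ 9.97494304e-01,  5.28446964e-01,  1.43392287e+00, -3.30650251e-05,
        1.18142270e+00, -1.78496656e-01]), 'qd': array([-0.0013407 ,  0.00111946,  0.00044442, -0.00026469, -0.00014315,
       -0.00125749]), 'tau': array([ 1.64244211e-04, -4.42358673e+01, -1.78025061e+01, -2.98078185e-04,
        8.52419558e-03,  2.66249849e-07]), 'tcp_pos': array([0.23992744, 0.57623741, 0.19623898]), 'tool_rot': array([ 0.69410215, -0.13895101,  0.13840007, -0.69264727]), 'force': array([ 1.15334852,  0.7694017 , -0.31696117]), 'ft_torque': array([ 0.03013391,  0.01437923, -0.04665939]), 'finger_gap': 0.9980089981209015} 0.0187
{'vfov': 53.96203932531533, 'cx': 258.2517990705158, 'cy': 191.32812810877846, 'k1': -0.027747643420123102, 'rvec': array([ 2.22065617, -0.6057387 ,  0.29219384]), 'tvec': array([-0.55356619,  0.16043337,  1.15203991])}
{'vfov': 55.307627212565045, 'cx': 248.34824149158914, 'cy': 193.99965665513182, 'k1': -0.08391817297271045, 'rvec': array([ 2.13542062, -2.05186554,  0.24583416]), 'tvec': array([-0.14479739,  0.54959506,  0.96503026])}
```

View pics/top0.png

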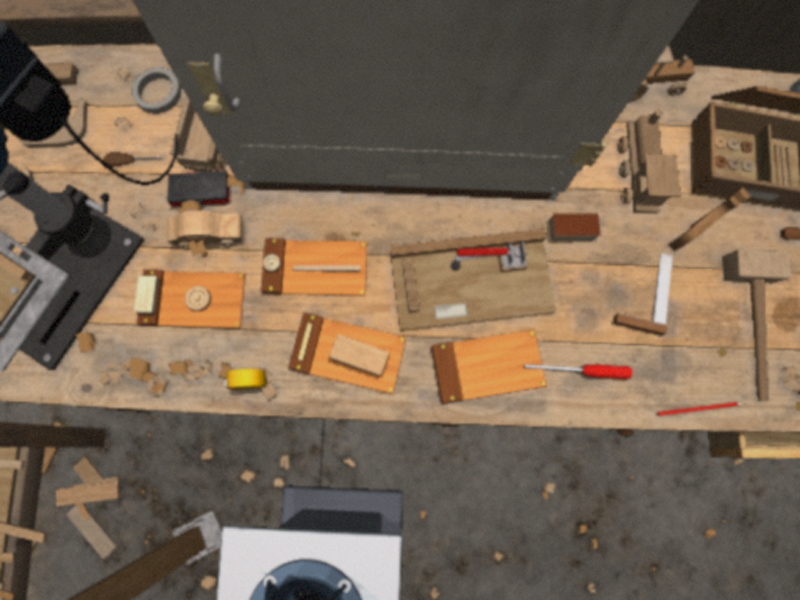

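View pics/scene0.png

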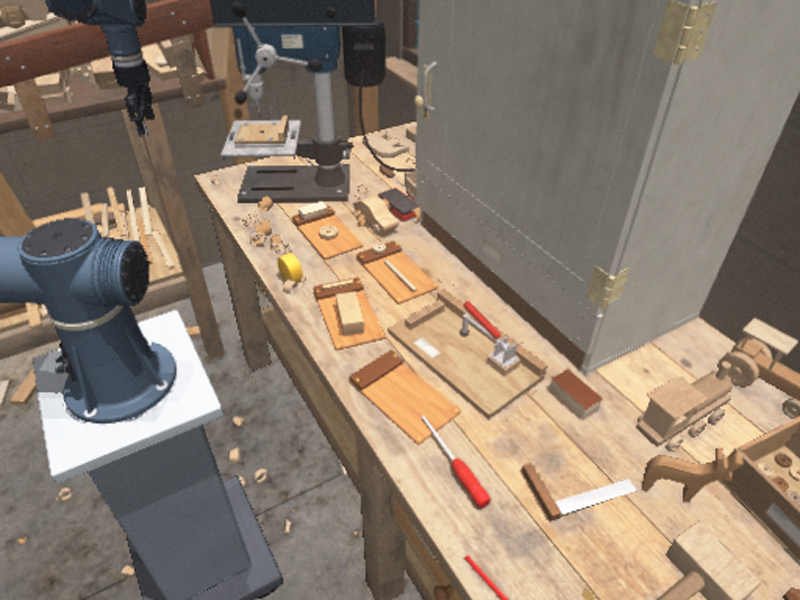

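Top view, 800x600 px, with +y left and +x up:
- tray_block at (190,298), holding the wheel at (198,298)
- tray_wheel at (315,267), holding the strip
- tray_strip at (347,352), holding the block
- spare at (490,366), with the screwdriver tip overhanging its right edge at about (525,367)
- car at (205,225), tape at (246,378)

The wheel is the part to set aside.

```bash
cat > h.py <<'E'
import numpy as np, cv2
from station import manip, eyes
from scipy.spatial.transform import Rotation as R
def cam(s):
    f=s["frame"].shape[0]/2/np.tan(np.radians(s["vfov"]/2))
    return np.array([[f,0,s["cx"]],[0,f,s["cy"]],[0,0,1.]]),np.array([s["k1"],0,0,0,0.])
def proj(s,P):
    K,d=cam(s); return cv2.projectPoints(np.float64(P).reshape(-1,1,3),s["rvec"],s["tvec"],K,d)[0].reshape(-1,2)
def ray(s,uv,z):
    K,d=cam(s); n=cv2.undistortPoints(np.float64(uv).reshape(-1,1,2),K,d).reshape(-1,2)
    Rm=cv2.Rodrigues(s["rvec"])[0]; C=-Rm.T@s["tvec"]; D=np.c_[n,np.ones(len(n))]@Rm
    return C+D*((z-C[2])/D[:,2])[:,None]
def ortho(s,z,x0,x1,y0,y1,m):
    "m pixels per m; up=+x, left=+y; col=(y1-y)*m,row=(x1-x)*m"
    X,Y=np.meshgrid(x1-np.arange(int((x1-x0)*m))/m,y1-np.arange(int((y1-y0)*m))/m,indexing="ij")
    p=proj(s,np.stack([X,Y,np.full_like(X,z)],-1).reshape(-1,3)).reshape(X.shape+(2,)).astype(np.float32)
    return cv2.remap(s["frame"][:,:,::-1].copy(),p[...,0],p[...,1],cv2.INTER_CUBIC)
def goal(px,py,yaw_jaw=None):
    "tool-frame shift to xy and yaw turn to put jaw axis at angle yaw_jaw (deg, mod 180)"
    st=manip.sense(); Rt=R.from_quat(st["tool_rot"]); M=Rt.as_matrix()
    d=M.T@(np.array([px,py,st["tcp_pos"][2]])-st["tcp_pos"])
    a=np.degrees(np.arctan2(M[1,2],M[0,2]))
    print("tcp",st["tcp_pos"].round(4),"shift cm",(d*100).round(2),"jaw deg",a.round(2),"tool y",M[:,1].round(3), "q6",st["q"][5].round(2),"F",st["force"].round(1),"gap",round(st["finger_gap"],3))
    if yaw_jaw is not None:
        w=(yaw_jaw-a+90)%180-90 # world yaw; tool y down -> turn about tool y = -w
        print("turn rad about y",np.radians(-w).round(3))
E
python3 - <<'E'
from h import *
s=eyes.snapshot("top"); t=eyes.snapshot("scene"); np.save("top0.npy",s,allow_pickle=True)
print(ray(s,np.array([[190,298],[315,267],[347,352],[490,366],[198,298]])*.64,.008).round(3))
o=ortho(s,.008,.33,.73,-.30,.50,1000)
for i in range(0,800,100): cv2.line(o,(i,0),(i,6),(255,0,0),1)
for i in range(0,400,50): cv2.line(o,(0,i),(6,i),(255,0,0),1)
cv2.imwrite("pics/o1.png",o)
o=ortho(t,.008,.33,.73,-.30,.50,1000); cv2.imwrite("pics/o2.png",o)
E
```

```text
[[ 0.564  0.259  0.008]
 [ 0.635  0.022  0.008]
 [ 0.472 -0.049  0.008]
 [ 0.456 -0.317  0.008]
 [ 0.564  0.244  0.008]]
```

View pics/o1.png

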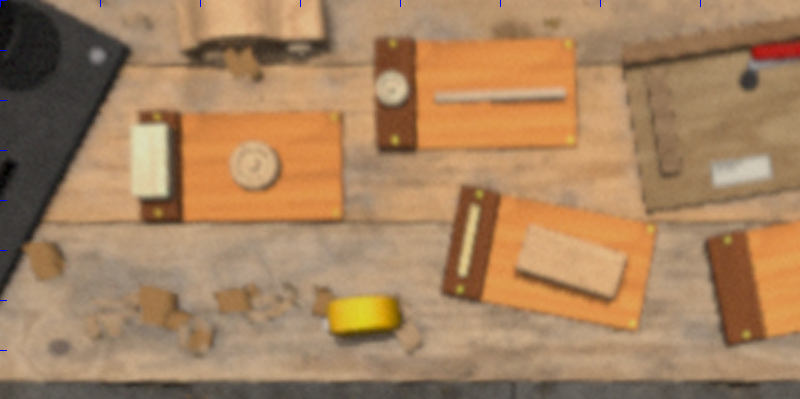

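View pics/o2.png

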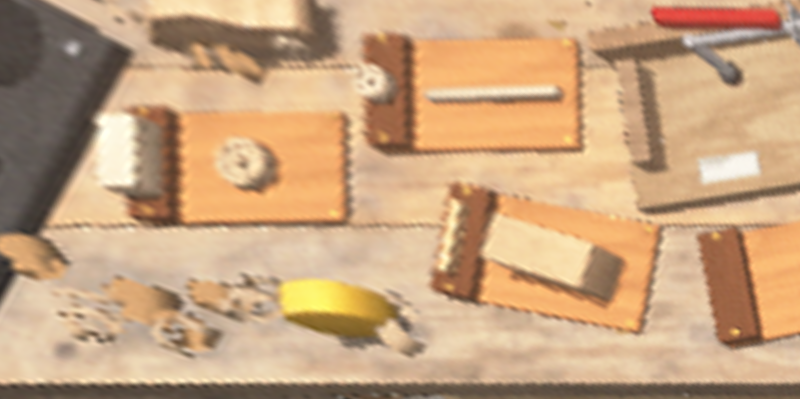

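Both orthophotos agree on the layout. I'll fit the trays and parts by colour.

```bash
cat > fit.py <<'E'
from h import *
X1,Y1,m=.75,.50,1000
def rects(mask,amin):
    out=[]
    for c in cv2.findContours(mask,cv2.RETR_EXTERNAL,cv2.CHAIN_APPROX_NONE)[0]:
        if cv2.contourArea(c)>amin:
            (u,v),(w,h),a=cv2.minAreaRect(c); 
            L=a if w>h else a+90       # image angle of long axis (col,row)
            # dir (cos,sin) in (col,row) -> world y=-col, x=-row
            ang=np.degrees(np.arctan2(-np.sin(np.radians(L)),-np.cos(np.radians(L)))) # x over y
            out.append((round(X1-v/m,4),round(Y1-u/m,4),round(max(w,h)),round(min(w,h)),round((ang+90)%180-90,1)))
    return out  # x,y,long mm,short mm, tilt deg: long dir=(sin,cos) in (x,y)
def fit(s):
    def hsv(z): return cv2.cvtColor(ortho(s,z,.30,X1,-.50,Y1,m),cv2.COLOR_BGR2HSV)
    h=hsv(.008); o=((h[...,0]<17)&(h[...,1]>150)&(h[...,2]>170)).astype(np.uint8)
    o=cv2.morphologyEx(o,cv2.MORPH_OPEN,np.ones((7,7)))
    print("trays",*rects(o,7000),sep="\n ")
    for n,z,am in(("wheel",.022,1000),("block",.043,3000),("strip",.017,700)):
        h=hsv(z); b=((h[...,1]<140)&(h[...,2]>130)).astype(np.uint8)
        g=np.zeros_like(b)
        for c in cv2.findContours(cv2.morphologyEx(((h[...,0]<17)&(h[...,1]>150)&(h[...,2]>170)).astype(np.uint8),cv2.MORPH_OPEN,np.ones((7,7))),cv2.RETR_EXTERNAL,cv2.CHAIN_APPROX_NONE)[0]:
            if cv2.contourArea(c)>6000: cv2.fillConvexPoly(g,cv2.convexHull(c),1)
        g=cv2.erode(g,np.ones((7,7)))
        print(n,"plane",*rects(cv2.morphologyEx(b*g,cv2.MORPH_OPEN,np.ones((4,4))),300),sep="\n ")
if __name__=="__main__": fit(eyes.snapshot("top"))
E
python3 fit.py; python3 -c "
from h import *; goal(.564,.244,0)"
```

```text
trays
 (0.4613, -0.3325, 158, 108, np.float64(-11.1))
 (0.4675, -0.0684, 159, 108, np.float64(10.9))
 (0.5638, 0.2378, 158, 107, np.float64(-0.9))
 (0.6369, 0.0044, 159, 108, np.float64(-0.6))
wheel
 plane
 (0.4659, -0.0732, 104, 48, np.float64(16.8))
 (0.561, 0.2395, 49, 48, np.float64(0.0))
 (0.6297, -0.003, 130, 14, np.float64(-2.1))
block
 plane
 (0.4629, -0.0743, 102, 47, np.float64(17.2))
 (0.5557, 0.2333, 48, 47, np.float64(45.0))
 (0.6234, -0.0055, 127, 13, np.float64(-2.2))
strip
 plane
 (0.4666, -0.0728, 104, 49, np.float64(17.0))
 (0.562, 0.2415, 49, 48, np.float64(0.0))
 (0.6317, -0.002, 130, 14, np.float64(-1.5))
tcp [0.2402 0.5766 0.1967] shift cm [ 4.269e+01  1.000e-02 -1.824e+01] jaw deg 67.38 tool y [-0.001 -0.001 -1.   ] q6 -0.18 F [0.1 0.9 0.4] gap 1.001
turn rad about y 1.176
```

```bash
python3 -m jog '[[[32,0,-22.1],1.176],[[32,0,-22.1],1.176],[[32,0,-22.1],1.176],[[32,0,-22.1],1.176],[[32,0,-22.1],1.176],[[32,0,-22.1],1.176],[[32,0,-22.1],1.176],[[32,0,-22.1],1.176],[[32,0,-22.1],1.176],[[32,0,-22.1],1.176],[[42.4,0,-18.7],1.176],[[42.4,0,-18.7],1.176],[[42.4,0,-18.7],1.176],[[42.4,0,-18.7],1.176],[[42.4,0,-18.7],1.176],[[42.4,0,-18.7],1.176]]' 8.5 30; python3 -c "
from h import *; goal(.561,.2395,0)"
```

```text
t: 1.58
tcp_pos: [0.5584, 0.2411, 0.1966]
tool_rot: [0.501, -0.501, 0.499, -0.499]
force: [-0.8, -0.4, -0.9]
finger_gap: 0.99
tcp [0.5584 0.2411 0.1966] shift cm [ 0.16 -0.    0.26] jaw deg -0.0 tool y [-0.003 -0.    -1.   ] q6 0.22 F [-0.8 -0.4 -0.9] gap 0.99
turn rad about y -0.0
```

```bash
python3 -m jog '[[[0.16,0,0.26],0],[[0.16,4,0.26],0],[[0.16,8,0.26],0],[[0.16,12,0.26],0],[[0.16,15,0.26],0],[[0.16,17,0.26],0],[[0.16,18.2,0.26],0],[[0.16,18.7,0.26],0],[[0.16,18.7,0.26],0]]' 7 && python3 -m jog '[[[0,0,0],0],[[0,0,0],0],[[0,0,0],0],[[0,0,0],0],[[0,0,0],0],[[0,0,0],0],[[0,0,0],0],[[0,0,0],0]]' 3.5 30; python3 -c "
from h import *; goal(.4613,-.3325,11.1)"
```

```text
t: 2.33
tcp_pos: [0.5616, 0.2398, 0.0098]
tool_rot: [0.501, -0.5, 0.5, -0.5]
force: [-0.8, -0.4, 0.5]
finger_gap: 0.821
t: 3.0
tcp_pos: [0.5624, 0.2396, 0.0103]
tool_rot: [0.5, -0.5, 0.5, -0.5]
force: [-0.5, 0.8, 0.3]
finger_gap: 0.413
tcp [0.5624 0.2396 0.0103] shift cm [ 57.21  -0.   -10.11] jaw deg -0.0 tool y [ 0.  0. -1.] q6 0.22 F [-0.5  0.8  0.3] gap 0.413
turn rad about y -0.194
```

The gap reads 0.413 (35 mm), so the wheel isn't between the pads. I'll look.

```bash
cat > look.py <<'E'
import sys
from h import *
n,name,x,y,z,r=sys.argv[1],sys.argv[2],*map(float,sys.argv[3:7])
s=eyes.snapshot(name); c=proj(s,[[x,y,z]])[0]; k=r
u,v=int(c[0]),int(c[1]); k=int(r)
a,b=max(0,u-k),max(0,v-k*3//4); f=s["frame"][b:v+k*3//4,a:u+k,::-1]
cv2.imwrite(f"pics/{n}.png",cv2.resize(f,None,fx=400/k*.99,fy=400/k*.99,interpolation=cv2.INTER_CUBIC)); print("origin",a,b,"scale",400/k)
E
python3 look.py g1 scene .56 .24 .03 50
```

```text
origin 159 108 scale 8.0
```

View pics/g1.png

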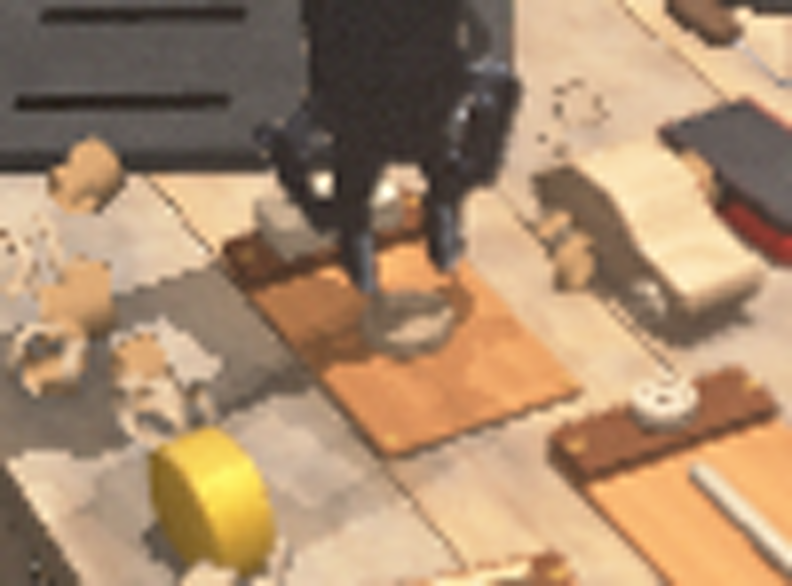

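The wheel was squeezed out towards -y and still lies flat on the tray. I'll rise and measure it again.

```bash
python3 -m jog '[[[0,-4,0],0],[[0,-8,0],0],[[0,-12,0],0],[[-4,-12,0],0],[[-8,-12,0],0],[[-8,-12,0],0]]' 7 ; python3 fit.py; python3 look.py g2 top .56 .24 .03 50
```

```text
t: 3.55
tcp_pos: [0.563, 0.3262, 0.132]
tool_rot: [-0.498, 0.499, -0.499, 0.503]
force: [-0.6, 0.0, -0.3]
finger_gap: 0.818
trays
 (0.4615, -0.3325, 158, 108, np.float64(-11.3))
 (0.4675, -0.0683, 158, 108, np.float64(10.8))
 (0.5639, 0.2376, 158, 106, np.float64(-1.0))
 (0.6368, 0.0043, 159, 108, np.float64(-0.6))
wheel
 plane
 (0.4656, -0.073, 104, 49, np.float64(17.2))
 (0.5612, 0.2412, 48, 47, np.float64(-45.0))
 (0.6297, -0.003, 130, 14, np.float64(-2.1))
block
 plane
 (0.4628, -0.0743, 102, 47, np.float64(17.4))
 (0.556, 0.2335, 47, 46, np.float64(-45.0))
 (0.6234, -0.0055, 127, 13, np.float64(-2.2))
strip
 plane
 (0.4666, -0.0727, 104, 49, np.float64(17.1))
 (0.5625, 0.243, 49, 47, np.float64(-45.0))
 (0.6317, -0.002, 130, 14, np.float64(-1.5))
origin 75 153 scale 8.0
```

View pics/g2.png

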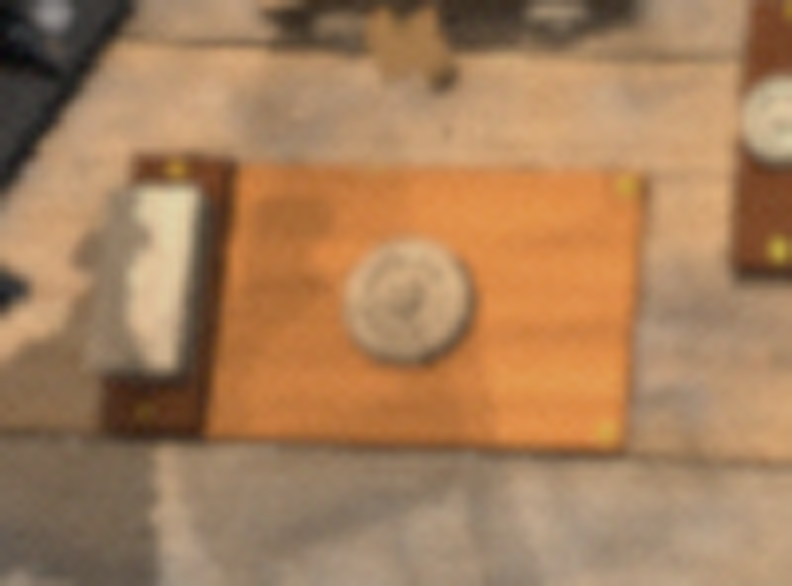

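The wheel hasn't moved, so the fingers passed over it. I'll check where the tips in that picture really were.

```bash
python3 - <<'E'
from h import *
s=eyes.snapshot("scene")
for z in (.010,.016,.022,.03):
  print(z,((proj(s,[[.5624-.0175,.2396,z],[.5624+.0175,.2396,z]])-[159,108])*8*.99).round(0).tolist())
print(((proj(s,[[.561,.240,.022],[.5624,.2396,.0103]])-[159,108])*7.92).round())
goal(.561,.2405,0)
E
```

```text
0.01 [[376.0, 342.0], [438.0, 322.0]]
0.016 [[375.0, 332.0], [437.0, 312.0]]
0.022 [[374.0, 322.0], [437.0, 303.0]]
0.03 [[373.0, 309.0], [436.0, 289.0]]
[[403. 313.]
 [407. 331.]]
tcp [0.5616 0.3198 0.1297] shift cm [ 7.93  0.01 -0.08] jaw deg 0.09 tool y [-0.001 -0.001 -1.   ] q6 0.34 F [ 0.2 -0.4 -0.7] gap 0.811
turn rad about y 0.002
```

```bash
python3 -m jog '[[[4,0,0],0],[[4,0,0],0],[[4,0,0],0],[[4,0,0],0],[[4,0,0],0],[[4,0,0],0],[[4,0,0],0],[[4,0,0],0]]' 0 ; python3 - <<'E'
from h import *
p=manip.sense()["tcp_pos"]; out=[]; S={}
for n in("scene","top"):
    s=eyes.snapshot(n); c=proj(s,[p])[0]; a,b=int(c[0])-32,int(c[1])-40
    f=cv2.resize(s["frame"][b:b+64,a:a+64,::-1],(396,396),interpolation=cv2.INTER_CUBIC)
    q=tuple(((c+.5-[a,b])*396/64).astype(int).tolist()); cv2.drawMarker(f,q,(0,0,255),cv2.MARKER_CROSS,14,1); out.append(f)
    print(n,a,b,q,s["frame"].shape); S[n]=s
cv2.imwrite("pics/tip.png",np.hstack(out)); print(p)
E
```

```text
t: 4.37
tcp_pos: [0.5624, 0.2801, 0.1302]
tool_rot: [-0.5, 0.5, -0.5, 0.5]
force: [0.3, 0.4, -0.2]
finger_gap: 0.005
scene 171 79 (205, 252) (384, 512, 3)
top 67 139 (201, 255) (384, 512, 3)
[0.56235301 0.28006561 0.13017568]
```

View pics/tip.png

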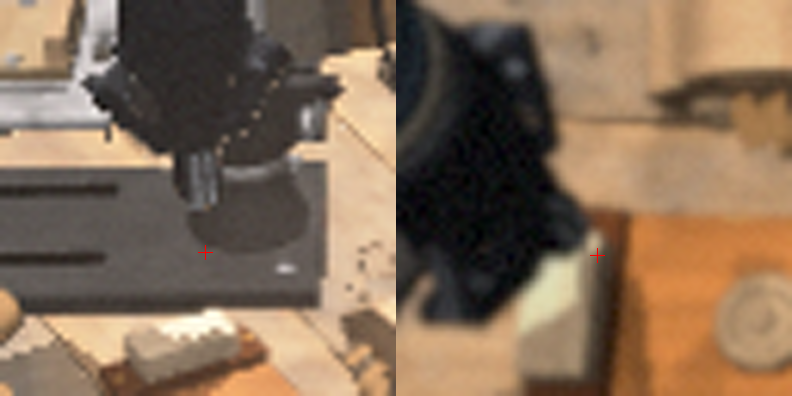

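```bash
python3 - <<'E'
from h import *
from scipy.optimize import least_squares
p=manip.sense()["tcp_pos"]; k=64/396
o={"scene":np.array([171+205*k-.5,79+208*k-.5]),"top":np.array([67+186*k-.5,139+236*k-.5])}
S={n:eyes.snapshot(n) for n in o}
r=least_squares(lambda P:np.concatenate([proj(S[n],[P])[0]-o[n] for n in o]),p)
print(p,r.x.round(4),(r.x-p).round(4),r.fun.round(2))
E
```

```text
[0.5623091  0.28000779 0.13018069] [0.5614 0.2725 0.1654] [-0.0009 -0.0075  0.0352] [-0.02  0.01  0.01 -0.02]
```

The visible finger tips sit about 35 mm above the reported TCP. I'll confirm with a gentle touch-down on free tray area at y≈0.19, stopping on force.

```bash
cat > ok.py <<'E'
import sys
from station import manip
s=manip.sense(); f=s["force"]; print(s["tcp_pos"].round(4),f.round(1)); sys.exit(abs(f[2])>5)
E
J="python3 -m jog"; (python3 -m jog '[[[4,0,0],0],[[8.5,0,0],0],[[8.5,4,0],0],[[8.5,8,0],0],[[8.5,11,0],0],[[8.5,11.5,0],0],[[8.5,11.5,0],0]]' && python3 ok.py && python3 -m jog '[[[0,0.3,0],0],[[0,0.3,0],0]]' && python3 ok.py && python3 -m jog '[[[0,0.3,0],0],[[0,0.3,0],0]]' && python3 ok.py && python3 -m jog '[[[0,0.3,0],0],[[0,0.3,0],0]]' && python3 ok.py && python3 -m jog '[[[0,0.3,0],0],[[0,0.3,0],0]]' && python3 ok.py && python3 -m jog '[[[0,0.3,0],0],[[0,0.3,0],0]]' && python3 ok.py ) | grep '^\['; python3 - <<'E'
from h import *
p=manip.sense()["tcp_pos"]; out=[]
for n in("scene","top"):
    s=eyes.snapshot(n); c=proj(s,[p])[0]; a,b=int(c[0])-32,int(c[1])-40
    f=cv2.resize(s["frame"][b:b+64,a:a+64,::-1],(396,396),interpolation=cv2.INTER_CUBIC)
    q=tuple(((c+.5-[a,b])*396/64).astype(int).tolist()); cv2.drawMarker(f,q,(0,0,255),cv2.MARKER_CROSS,14,1); out.append(f)
cv2.imwrite("pics/tip2.png",np.hstack(out)); print(p)
E
```

```text
[0.5607 0.1943 0.0132] [-0.6 -0.1  0. ]
[0.56067917 0.19431688 0.01324133]False
```

View pics/tip2.png

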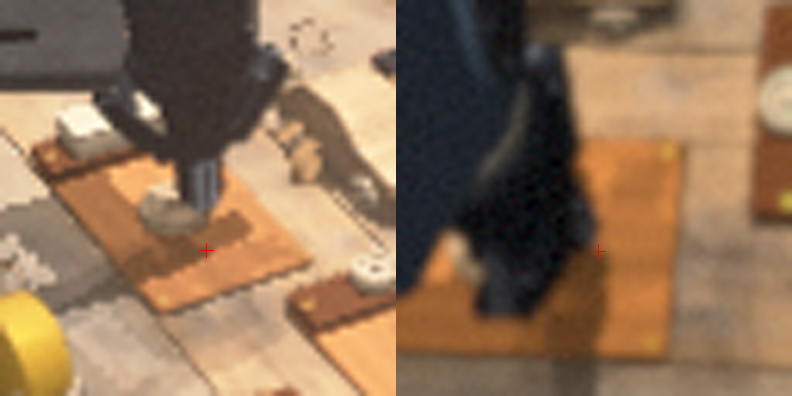

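```bash
sed -i 's/sys.exit(/sys.exit(int(/; s/>5)/>5))/' ok.py
(python3 -m jog '[[[0,0.5,0],0],[[0,0.8,0],0],[[0,0.8,0],0]]' && python3 ok.py && python3 -m jog '[[[0,0.3,0],0],[[0,0.3,0],0]]' && python3 ok.py && python3 -m jog '[[[0,0.3,0],0],[[0,0.3,0],0]]' && python3 ok.py && python3 -m jog '[[[0,0.3,0],0],[[0,0.3,0],0]]' && python3 ok.py && python3 -m jog '[[[0,0.3,0],0],[[0,0.3,0],0]]' && python3 ok.py && python3 -m jog '[[[0,0.3,0],0],[[0,0.3,0],0]]' && python3 ok.py && python3 -m jog '[[[0,0.3,0],0],[[0,0.3,0],0]]' && python3 ok.py && python3 -m jog '[[[0,0.3,0],0],[[0,0.3,0],0]]' && python3 ok.py ) | grep '^\['
```

```text
[0.563  0.1949 0.0081] [-0.5  0.1 -0.4]
[0.5624 0.1947 0.0044] [0.1 0.8 0.4]
[0.5622 0.1946 0.0009] [ 0.   0.  -0.6]
[ 0.5621  0.1945 -0.0023] [-0.  -0.1  0.3]
[ 0.5621  0.1945 -0.0053] [-0.9 -0.   0.7]
[ 0.5621  0.1945 -0.0083] [-0.7 -0.5 -0.4]
[ 0.5621  0.1946 -0.0113] [-0.  -0.6 -0.7]
[ 0.5621  0.1946 -0.0143] [-0.   0.5 -0.3]
```

Reported z is now -14 mm with no contact, so the TCP report really is offset. I'll continue down.

```bash

(python3 -m jog '[[[0,0.2,0],0],[[0,0.2,0],0]]' && python3 ok.py && python3 -m jog '[[[0,0.2,0],0],[[0,0.2,0],0]]' && python3 ok.py && python3 -m jog '[[[0,0.2,0],0],[[0,0.2,0],0]]' && python3 ok.py && python3 -m jog '[[[0,0.2,0],0],[[0,0.2,0],0]]' && python3 ok.py && python3 -m jog '[[[0,0.2,0],0],[[0,0.2,0],0]]' && python3 ok.py && python3 -m jog '[[[0,0.2,0],0],[[0,0.2,0],0]]' && python3 ok.py && python3 -m jog '[[[0,0.2,0],0],[[0,0.2,0],0]]' && python3 ok.py && python3 -m jog '[[[0,0.2,0],0],[[0,0.2,0],0]]' && python3 ok.py ) | grep '^\['
```

```text
[ 0.5622  0.1946 -0.0161] [0.4 0.1 1. ]
[ 0.5623  0.1946 -0.0181] [-0.2  0.2 -0.8]
[ 0.5622  0.1946 -0.0201] [-0.2  0.4  0.1]
[ 0.5622  0.1946 -0.0221] [-0.6  0.2 -0.1]
[ 0.5622  0.1946 -0.0241] [0.1 0.  0.6]
[ 0.5626  0.1947 -0.0259] [0.2 0.8 0.6]
[ 0.5626  0.1946 -0.026 ] [-1.8  0.2 11.8]
```

Contact is at reported z ≈ -0.026 over a surface at 0.008, so true tip height ≈ reported + 34 mm. I'll use that from now on and grasp the wheel.

```bash
python3 -m jog '[[[0,-2,0],0],[[0,-5,0],0],[[0,-5,-0.1],0],[[-2,-5,-0.1],0],[[-4.6,-5,-0.1],0],[[-4.6,-5,-0.1],0],[[-4.6,-3,-0.1],0],[[-4.6,-1.5,-0.1],0],[[-4.6,-0.3,-0.1],0],[[-4.6,-0.3,-0.1],0]]' 7 && python3 -m jog '[[[0,0,0],0],[[0,0,0],0],[[0,0,0],0],[[0,0,0],0],[[0,0,0],0],[[0,0,0],0],[[0,0,0],0]]' 4 30; python3 -c "
from h import *; goal(.4613,-.3325,11.1)"
```

```text
t: 8.67
tcp_pos: [0.5591, 0.2398, -0.0276]
tool_rot: [0.502, -0.501, 0.499, -0.498]
force: [-0.0, -0.6, 0.0]
finger_gap: 0.822
t: 9.25
tcp_pos: [0.5619, 0.2407, -0.0241]
tool_rot: [-0.5, 0.5, -0.5, 0.5]
force: [-0.2, -0.4, 2.9]
finger_gap: 0.527
tcp [ 0.5619  0.2407 -0.0241] shift cm [ 5.732e+01 -2.000e-02 -1.006e+01] jaw deg 0.0 tool y [ 0.001  0.    -1.   ] q6 0.22 F [-0.2 -0.4  2.9] gap 0.527
turn rad about y -0.194
```

```bash
python3 -m jog '[[[0,-2,0],0],[[0,-5,0],0],[[0,-8,0],0],[[0,-10,0],0],[[4,-10,-0.7],0],[[8,-10,-1.4],0],[[12,-10,-2.1],0],[[16,-10,-2.8],0],[[20,-10,-3.5],0],[[24,-10,-4.2],0],[[28,-10,-4.9],0],[[32,-10,-5.6],0],[[36,-10,-6.3],0],[[40,-10,-7],-0.04],[[44,-10,-7.7],-0.09],[[48,-10,-8.4],-0.15],[[52,-10,-9.1],-0.194],[[55,-10,-9.7],-0.194],[[57.3,-10,-10.05],-0.194],[[57.3,-10,-10.05],-0.194]]' && python3 -m jog '[[[0,0,0],0],[[0,0,0],0],[[0,0,0],0]]' ; python3 -c "
from h import *; goal(.4613,-.3325,11.1)"; python3 look.py p1 top .43 -.28 .05 64
```

```text
t: 10.92
tcp_pos: [0.4611, -0.3386, 0.0756]
tool_rot: [0.546, -0.449, 0.452, -0.544]
force: [0.6, 0.1, -0.3]
finger_gap: 0.522
t: 11.17
tcp_pos: [0.4607, -0.3306, 0.075]
tool_rot: [-0.546, 0.45, -0.448, 0.547]
force: [-0.6, -1.2, -0.7]
finger_gap: 0.524
tcp [ 0.4607 -0.3306  0.075 ] shift cm [ 0.2  -0.    0.03] jaw deg 11.19 tool y [-0.001  0.001 -1.   ] q6 -1.02 F [-0.6 -1.2 -0.7] gap 0.524
turn rad about y 0.002
origin 239 193 scale 6.25
```

View pics/p1.png

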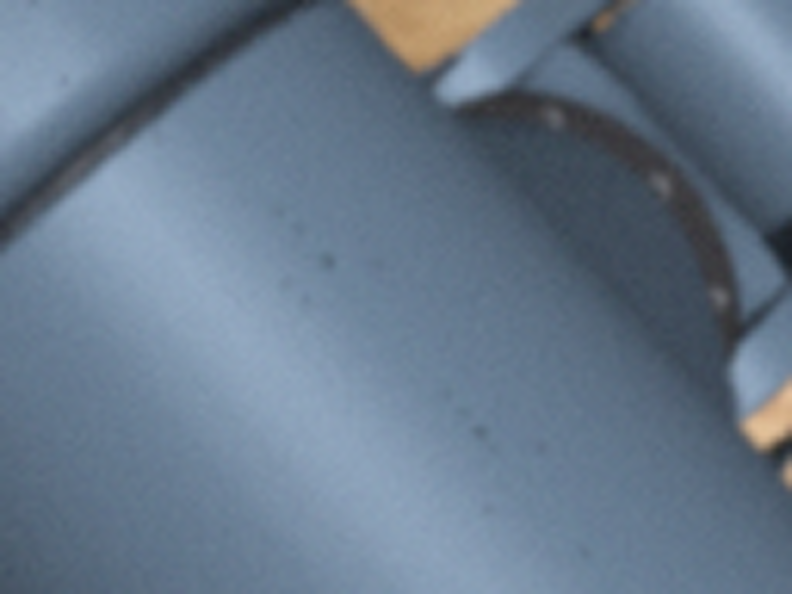

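The arm hides the view from above, but the gap holds at 0.524, so the wheel is held. Now set it down.

```bash
python3 -m jog '[[[0.15,2,0.03],0],[[0.15,5,0.03],0],[[0.15,7.5,0.03],0],[[0.15,8.8,0.03],0],[[0.15,9.5,0.03],0],[[0.15,9.8,0.03],0],[[0.15,9.9,0.03],0],[[0.15,9.9,0.03],0]]' && python3 -m jog '[[[0,0,0],0],[[0,0,0],0],[[0,0,0],0],[[0,0,0],0]]' 7 && python3 -m jog '[[[0,-3,0],0],[[0,-7,0],0],[[0,-11,0],0],[[-4,-11,0],0],[[-8,-11,0],0],[[-12,-11,0],0],[[-16,-11,0],0],[[-20,-11,0],0],[[-20,-11,0],0],[[-20,-11,0],0]]' ; python3 fit.py
```

```text
t: 11.88
tcp_pos: [0.4621, -0.3339, -0.0232]
tool_rot: [0.546, -0.449, 0.449, -0.546]
force: [0.6, -0.7, -0.2]
finger_gap: 0.529
t: 12.22
tcp_pos: [0.4618, -0.3341, -0.0231]
tool_rot: [0.546, -0.449, 0.45, -0.546]
force: [1.0, -0.1, -0.3]
finger_gap: 0.819
t: 13.05
tcp_pos: [0.4219, -0.1353, 0.0865]
tool_rot: [0.547, -0.449, 0.448, -0.547]
force: [0.5, -0.3, 0.2]
finger_gap: 0.822
trays
 (0.564, 0.2385, 159, 108, np.float64(0.0))
 (0.6368, 0.0044, 159, 108, np.float64(-0.6))
wheel
 plane
 (0.4645, -0.3328, 49, 39, np.float64(14.9))
 (0.6298, -0.003, 130, 14, np.float64(-2.3))
block
 plane
 (0.4618, -0.329, 48, 38, np.float64(15.3))
 (0.6235, -0.005, 128, 14, np.float64(-1.9))
strip
 plane
 (0.4661, -0.3339, 49, 38, np.float64(14.6))
 (0.6316, -0.0025, 131, 14, np.float64(-1.7))
```

Wheel is set aside at about (0.460,-0.333), against a tray centre of (0.461,-0.333). Next the block.

```bash
python3 -c "
from h import *; goal(.4629,-.0743,-17.3)"
```

```text
tcp [ 0.4235 -0.1373  0.0867] shift cm [-5.42 -0.    5.1 ] jaw deg 11.22 tool y [ 0.001 -0.001 -1.   ] q6 -0.76 F [ 1.4 -0.6 -0.2] gap 0.817
turn rad about y 0.498
```

```bash
python3 -m jog '[[[-5.42,0,5.1],0.498],[[-5.42,0,5.1],0.498],[[-5.42,0,5.1],0.498],[[-5.42,0,5.1],0.498],[[-5.42,0,5.1],0.498],[[-5.42,0,5.1],0.498],[[-5.42,3,5.1],0.498],[[-5.42,6,5.1],0.498],[[-5.42,8.5,5.1],0.498],[[-5.42,9.8,5.1],0.498],[[-5.42,10.4,5.1],0.498],[[-5.42,10.4,5.1],0.498]]' && python3 -m jog '[[[0,0,0],0],[[0,0,0],0],[[0,0,0],0],[[0,0,0],0],[[0,0,0],0],[[0,0,0],0],[[0,0,0],0]]' 3.5 45; python3 -c "
from h import *; goal(.4629,-.0743,-17.3);goal(.5638,.2378,1)"
```

```text
t: 14.1
tcp_pos: [0.4625, -0.0755, -0.0191]
tool_rot: [-0.419, 0.571, -0.57, 0.418]
force: [0.1, 0.0, 0.1]
finger_gap: 0.819
t: 14.68
tcp_pos: [0.4634, -0.075, -0.0167]
tool_rot: [0.418, -0.569, 0.571, -0.419]
force: [0.4, -1.1, 6.2]
finger_gap: 0.514
tcp [ 0.4634 -0.075  -0.0167] shift cm [-0.05 -0.   -0.07] jaw deg -17.41 tool y [ 0.002 -0.001 -1.   ] q6 -0.09 F [ 0.4 -1.1  6.2] gap 0.514
turn rad about y -0.002
tcp [ 0.4634 -0.075  -0.0167] shift cm [-3.285e+01 -1.000e-02  2.200e-01] jaw deg -17.41 tool y [ 0.002 -0.001 -1.   ] q6 -0.09 F [ 0.4 -1.1  6.2] gap 0.514
turn rad about y -0.321
```

```bash
python3 -m jog '[[[0,-2,0],0],[[0,-5,0],0],[[0,-8,0],0],[[0,-9,0],0],[[-4,-9,0],-0.04],[[-8,-9,0],-0.08],[[-12,-9,0],-0.12],[[-16,-9,0],-0.16],[[-20,-9,0.1],-0.2],[[-24,-9,0.1],-0.24],[[-28,-9,0.2],-0.28],[[-31,-9,0.2],-0.321],[[-32.9,-9,0.22],-0.321],[[-32.9,-9,0.22],-0.321],[[-32.9,-9,0.22],-0.321],[[-32.9,-9,0.22],-0.321]]' && python3 -c "
from h import *; goal(.5638,.2378,1)"
```

```text
t: 16.02
tcp_pos: [0.5619, 0.2381, 0.0719]
tool_rot: [0.505, -0.496, 0.495, -0.504]
force: [-0.3, -0.6, -1.7]
finger_gap: 0.517
tcp [0.5619 0.2381 0.0719] shift cm [ 0.03 -0.    0.19] jaw deg 0.99 tool y [-0.002 -0.001 -1.   ] q6 0.2 F [-0.3 -0.6 -1.7] gap 0.517
turn rad about y -0.0
```

```bash
python3 -m jog '[[[0,2,0.1],0],[[0,5,0.1],0],[[0,7.2,0.1],0],[[0,8.2,0.1],0],[[0,8.6,0.1],0],[[0,8.8,0.1],0],[[0,8.8,0.1],0]]' && python3 -m jog '[[[0,0,0],0],[[0,0,0],0],[[0,0,0],0],[[0,0,0],0]]' 7 && python3 -m jog '[[[0,-3,0],0],[[0,-7,0],0],[[0,-11,0],0],[[4,-11,0],0],[[8,-11,0],0],[[12,-11,0],0],[[16,-11,0],0],[[20,-11,0],0],[[20,-11,0],0],[[20,-11,0],0]]' ; python3 fit.py;  python3 -c "
from h import *; goal(.632,-.002,2)"
```

```text
t: 16.6
tcp_pos: [0.5647, 0.2383, -0.0152]
tool_rot: [-0.504, 0.496, -0.496, 0.504]
force: [1.0, 0.2, -1.0]
finger_gap: 0.516
t: 16.93
tcp_pos: [0.5648, 0.239, -0.0148]
tool_rot: [-0.504, 0.495, -0.496, 0.505]
force: [0.0, -0.2, -0.5]
finger_gap: 0.82
t: 17.77
tcp_pos: [0.5679, 0.0365, 0.0947]
tool_rot: [-0.503, 0.497, -0.497, 0.503]
force: [0.0, 0.2, -0.3]
finger_gap: 0.818
trays
 (0.4674, -0.068, 158, 108, np.float64(11.1))
 (0.637, -0.011, 128, 108, np.float64(0.0))
wheel
 plane
 (0.6305, -0.015, 106, 15, np.float64(-2.2))
block
 plane
 (0.624, -0.0175, 103, 14, np.float64(-2.3))
strip
 plane
 (0.6319, -0.015, 106, 15, np.float64(-2.5))
tcp [0.5676 0.0382 0.0945] shift cm [4.11 0.   6.38] jaw deg 0.84 tool y [ 0.  0. -1.] q6 -0.14 F [-0.1  0.3 -0.9] gap 0.819
turn rad about y -0.02
```

```bash
python3 -m jog '[[[4.1,0,6.4],-0.02],[[4.1,0,6.4],-0.02],[[4.1,4,6.4],-0.02],[[4.1,8,6.4],-0.02],[[4.1,10,6.4],-0.02],[[4.1,11,6.4],-0.02],[[4.1,11.6,6.4],-0.02],[[4.1,11.8,6.4],-0.02],[[4.1,11.8,6.4],-0.02]]' 4 && python3 -m jog '[[[0,0,0],0],[[0,0,0],0],[[0,0,0],0],[[0,0,0],0],[[0,0,0],0],[[0,0,0],0],[[0,0,0],0]]' 0.3 30; python3 -c "
from h import *; goal(.632,-.002,2);goal(.4675,-.0684,-10.9)"
```

```text
t: 18.57
tcp_pos: [0.6331, -0.0004, -0.023]
tool_rot: [-0.509, 0.49, -0.491, 0.51]
force: [-0.4, -1.1, -0.1]
finger_gap: 0.467
t: 19.15
tcp_pos: [0.6335, -0.0012, -0.0221]
tool_rot: [-0.508, 0.49, -0.492, 0.51]
force: [-1.2, 0.8, 6.4]
finger_gap: 0.092
tcp [ 0.6335 -0.0012 -0.0221] shift cm [ 0.07 -0.   -0.15] jaw deg 2.11 tool y [ 0.003 -0.    -1.   ] q6 -0.22 F [-1.2  0.8  6.4] gap 0.092
turn rad about y 0.002
tcp [ 0.6335 -0.0012 -0.0221] shift cm [  6.1   -0.05 -16.83] jaw deg 2.11 tool y [ 0.003 -0.    -1.   ] q6 -0.22 F [-1.2  0.8  6.4] gap 0.092
turn rad about y 0.227
```

```bash
python3 -m jog '[[[0,-2,0],0],[[0,-5,0],0],[[0,-7,0],0],[[0.7,-7,-2],0.05],[[2,-7,-5],0.1],[[3,-7,-8.5],0.15],[[4.5,-7,-12],0.2],[[5.5,-7,-15],0.227],[[6,-7,-16.7],0.227],[[6,-7,-16.7],0.227],[[6,-7,-16.7],0.227],[[6,-7,-16.7],0.227]]' && python3 -c "
from h import *; goal(.469,-.0675,-10.9)"
```

```text
t: 20.15
tcp_pos: [0.4694, -0.0678, 0.0466]
tool_rot: [0.45, -0.544, 0.546, -0.451]
force: [0.3, -0.6, -0.3]
finger_gap: 0.091
tcp [ 0.4694 -0.0678  0.0466] shift cm [-0.03 -0.   -0.04] jaw deg -10.9 tool y [ 0.003 -0.001 -1.   ] q6 -0.19 F [ 0.3 -0.6 -0.3] gap 0.091
turn rad about y -0.0
```

```bash
python3 -m jog '[[[0,2,0],0],[[0,4.5,0],0],[[0,6,0],0],[[0,6.6,0],0],[[0,6.8,0],0],[[0,6.8,0],0],[[0,6.8,0],0]]' && python3 -m jog '[[[0,0,0],0],[[0,0,0],0],[[0,0,0],0]]' 4 && python3 -m jog '[[[0,-4,0],0],[[0,-8,0],0],[[0,-12,0],0],[[4,-12,0],0],[[8,-12,0],-0.05],[[12,-12,0],-0.1],[[16,-12,0],-0.2],[[20,-12,0],-0.3],[[22,-12,-4],-0.385],[[22,-12,-4],-0.385],[[22,-12,-4],-0.385],[[22,-12,-4],-0.385]]' 7 ; python3 fit.py;  python3 -c "
from h import *; goal(.462,-.333,11)
s=eyes.snapshot('top'); cv2.imwrite('pics/c1.png',ortho(s,.008,.33,.73,-.30,.50,1000))"
```

```text
t: 20.73
tcp_pos: [0.469, -0.0673, -0.0215]
tool_rot: [0.45, -0.544, 0.546, -0.451]
force: [0.2, 0.4, -0.0]
finger_gap: 0.091
t: 20.98
tcp_pos: [0.4681, -0.0674, -0.0215]
tool_rot: [0.45, -0.545, 0.545, -0.451]
force: [0.2, 0.4, 0.6]
finger_gap: 0.467
t: 21.98
tcp_pos: [0.3867, -0.276, 0.0984]
tool_rot: [-0.546, 0.449, -0.45, 0.546]
force: [-0.3, 0.7, 0.4]
finger_gap: 0.822
trays
 (0.6366, -0.0048, 141, 109, np.float64(-1.7))
wheel
 plane
block
 plane
strip
 plane
tcp [ 0.3873 -0.2758  0.0984] shift cm [7.06 0.01 6.22] jaw deg 11.16 tool y [ 0.001 -0.001 -1.   ] q6 -1.05 F [ 0.4  0.  -0.5] gap 0.821
turn rad about y 0.003
```

View pics/c1.png

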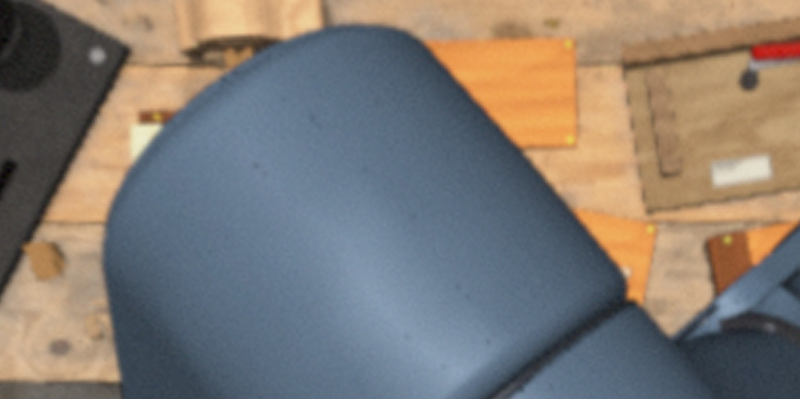

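The raised elbow hides the view. The wheel goes back next, and I'll check everything afterwards.

```bash
python3 -m jog '[[[4,0,3],0],[[7.0,0,6.2],0],[[7.0,0,6.2],0],[[7.0,4,6.2],0],[[7.0,8,6.2],0],[[7.0,10.5,6.2],0],[[7.0,11.8,6.2],0],[[7.0,12.3,6.2],0],[[7.0,12.3,6.2],0]]' && python3 -m jog '[[[0,0,0],0],[[0,0,0],0],[[0,0,0],0],[[0,0,0],0],[[0,0,0],0],[[0,0,0],0],[[0,0,0],0]]' 4 30; python3 -c "
from h import *; goal(.638,.0044,1)"
```

```text
t: 22.83
tcp_pos: [0.4616, -0.3309, -0.0261]
tool_rot: [-0.547, 0.449, -0.448, 0.547]
force: [0.1, 0.5, -0.3]
finger_gap: 0.818
t: 23.42
tcp_pos: [0.4623, -0.3332, -0.0232]
tool_rot: [-0.546, 0.448, -0.45, 0.546]
force: [0.8, 1.8, 7.2]
finger_gap: 0.524
tcp [ 0.4623 -0.3332 -0.0232] shift cm [-2.972e+01 -2.000e-02  2.377e+01] jaw deg 11.15 tool y [ 0.003 -0.002 -1.   ] q6 -1.02 F [0.8 1.8 7.2] gap 0.524
turn rad about y 0.177
```

```bash
python3 -m jog '[[[0,-2,0],0],[[0,-6,0],0],[[0,-10,0],0],[[0,-12,0],0],[[-3,-12,2.4],0],[[-6,-12,4.8],0.03],[[-9,-12,7.2],0.05],[[-12,-12,9.6],0.07],[[-15,-12,12],0.09],[[-18,-12,14.4],0.11],[[-21,-12,16.8],0.13],[[-24,-12,19.2],0.15],[[-27,-12,21.6],0.177],[[-29,-12,23.2],0.177],[[-29.7,-12,23.77],0.177],[[-29.7,-12,23.77],0.177],[[-29.7,-12,23.77],0.177]]' && python3 -c "
from h import *; goal(.638,.0044,1)"
```

```text
t: 24.83
tcp_pos: [0.6361, 0.0046, 0.0951]
tool_rot: [0.505, -0.495, 0.495, -0.504]
force: [-0.3, 0.0, -0.7]
finger_gap: 0.523
tcp [0.6361 0.0046 0.0951] shift cm [ 0.03 -0.    0.19] jaw deg 1.09 tool y [-0.001 -0.001 -1.   ] q6 -0.19 F [-0.3  0.  -0.7] gap 0.523
turn rad about y 0.001
```

```bash
python3 -m jog '[[[0,3,0],0],[[0,7,0],0],[[0,9.8,0],0],[[0,11,0],0],[[0,11.6,0],0],[[0,11.9,0],0],[[0,11.9,0],0],[[0,11.9,0],0]]' && python3 -m jog '[[[0,0,0],0],[[0,0,0],0],[[0,0,0],0],[[0,0,0],0]]' 7 && python3 -m jog '[[[0,-3,0],0],[[0,-7,0],0],[[0,-11,0],0],[[0,-15,0],0],[[0,-19,0],0],[[0,-22,0],0],[[-8,-22,-6],0],[[-16,-22,-12],0],[[-24,-22,-18],0],[[-24,-22,-18],0],[[-24,-22,-18],0],[[-24,-22,-18],0],[[-24,-22,-18],0],[[-57,-22,-39.5],0],[[-57,-22,-39.5],0],[[-57,-22,-39.5],0],[[-57,-22,-39.5],0],[[-57,-22,-39.5],0],[[-57,-22,-39.5],0],[[-57,-22,-39.5],0]]' && python3 -m jog '[[[-10,0,-7],0],[[-10,0,-7],0],[[-10,0,-7],0],[[-10,0,-7],0],[[0,0,0],0],[[0,0,0],0]]' ; python3 fit.py;  python3 -c "
from h import *
s=eyes.snapshot('top'); cv2.imwrite('pics/c2.png',ortho(s,.008,.33,.73,-.40,.40,1000))"
```

```text
t: 25.5
tcp_pos: [0.638, 0.0038, -0.0221]
tool_rot: [-0.504, 0.495, -0.497, 0.505]
force: [0.2, -0.4, -0.9]
finger_gap: 0.516
t: 25.83
tcp_pos: [0.6371, 0.0049, -0.0234]
tool_rot: [-0.504, 0.495, -0.496, 0.505]
force: [0.3, 0.2, 0.3]
finger_gap: 0.82
t: 27.5
tcp_pos: [0.292, 0.4779, 0.1964]
tool_rot: [-0.504, 0.495, -0.495, 0.505]
force: [1.7, 0.5, 0.1]
finger_gap: 0.823
t: 28.0
tcp_pos: [0.2695, 0.5088, 0.1959]
tool_rot: [-0.506, 0.494, -0.494, 0.507]
force: [0.3, -0.6, -1.2]
finger_gap: 0.821
trays
 (0.4614, -0.3326, 158, 108, np.float64(-11.1))
 (0.4676, -0.0684, 158, 108, np.float64(10.9))
 (0.5638, 0.2376, 158, 107, np.float64(-0.9))
 (0.6368, 0.0043, 159, 108, np.float64(-0.8))
wheel
 plane
 (0.4662, -0.0682, 130, 14, np.float64(10.9))
 (0.5672, 0.2464, 103, 47, np.float64(-0.9))
 (0.6345, 0.004, 49, 48, np.float64(90.0))
block
 plane
 (0.4631, -0.0693, 128, 13, np.float64(11.1))
 (0.562, 0.239, 100, 46, np.float64(0.0))
 (0.628, 0.0015, 48, 47, np.float64(90.0))
strip
 plane
 (0.4669, -0.0679, 131, 14, np.float64(10.9))
 (0.5688, 0.2484, 104, 48, np.float64(-1.3))
 (0.636, 0.0045, 49, 49, np.float64(51.3))
```

View pics/c2.png

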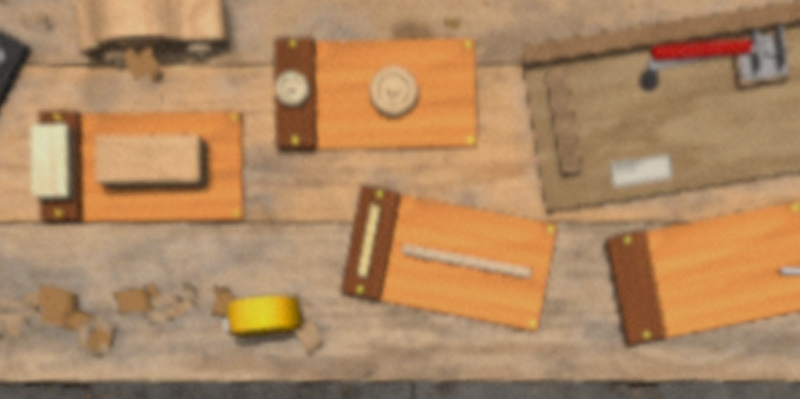

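All three parts are in place and the bystanders are unchanged, so I'm handing in.

```bash
python3 -c "
from station import workorder; print(workorder.sign_off())"
```

```text
the job is handed in; nothing more can be done
None
```

The job is done and handed in at 28 s on the robot clock. I set the wheel aside in the middle of the spare tray. Then I moved the block to its tray, the strip to its tray, and finally the wheel to its own.

**Final check:** a last picture from above, with the arm well clear, showed:

| Part | Position in its tray | Angle |
|---|---|---|
| Block | about 2 mm from the middle | in line with the tray to within about 1° |
| Strip | about 1 mm from the middle | in line with the tray to within about 1° |
| Wheel | about 2 mm from the middle | round, so no angle to check |

Each part appears to be lying flat. The car and the tape measure are where they were, going by the pictures from before and after. Of the screwdriver, that picture showed only the tip; I did not compare its position, but the gripper stayed clear of it.

**What disagreed or failed:**
- **Height reading:** the reported TCP height did not match the real finger tips, which sat about 34 mm higher. My first grasp at the wheel closed above it without moving it. I found the offset from the pictures, confirmed it with a light touch (about 12 N) on the tray, and corrected for it.
- **Sideways offset:** the tool reading and the pictures differed by about 1.5 mm in x, which is within the calibration.
- **Blocked view:** a check partway through was hidden by the arm, so I relied on the gripper opening there and checked properly at the end.

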